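# Lock the levelling foot of a network rack with its jam nut

## Robot

A 6-joint arm with a two-finger parallel gripper is mounted at the origin on the work surface. World frame = base frame: x ahead of the robot, y to its left, z up, the work surface at z = 0. Lengths are in m, angles in rad, forces in N, time in s.
With the tool pointing down it reaches from about 0.35 to 0.975 m from the base axis. Payload 4.9 kg.
Tool frame: the origin (TCP) lies midway between the tips of the shut fingers; the grasp point (between the pads) lies 19 mm behind it; z points along the fingers, y is the line along which they close (so a half turn about z gives the same grasp; the last joint's range is limited). The gripper opens to 85 mm and grips with 20 to 120 N. Pads are 22 mm wide; open, the fingers measure 114 mm over their backs; the gripper's body (76 mm by 85 mm) begins 54 mm behind the grasp point. The pads swing forward as they close: fully open they stand 13 mm farther back than shut.
Start: joints at [1.204, 0.053, 1.613, -0, 1.476, -0.119], TCP at [0.153, 0.606, 0.195] pointing down, gripper open.
Joint ranges: [-3.01, 3.01], [-1.01, 2.22], [0.06, 2.58], [-1.02, 4.17], [0.09, 2.62], [-3.14, 3.14]. Speed limits (rad/s): [2.57, 2.57, 3.14, 3.14, 3.14, 3.14].

## Interface

Orientations are given as a unit quaternion [w, x, y, z].
In Python, from plant import manip gives the robot as it stands.
- The arm moves only by the tool carry_out, never from a script. Its argument "moves" is a list of rows, each a list of 7 numbers: the opening, from 0 (shut) to 1 (fully open), then the shift along the tool's x, y, z normalised to -1 to 1, where 1 is 0.4 m, then the turn, a rotation vector about the tool's x, y, z normalised to -1 to 1, where 1 is 0.5 rad. In form: [[grip, dx, dy, dz, rx, ry, rz], ...]. A call has 1 to 8 rows; each row is the pose to reach, as a shift and turn from the pose commanded when the call began, along the tool's axes at that moment; what a row does not reach only later rows make up. A row lasts 1/12 s, in which the tool goes at most 41.7 mm and 7.16 degrees, less where a joint would pass 70% of its speed; a pose out of reach is approached as far as the arm can. A call with a number of a shift or a turn outside -1 to 1 is refused whole. A call with a gripper value outside its range is refused whole. The fingers move at their own pace and stop on an object; the grip force is fixed at half the most. Time passes only in rows, so rows that repeat a pose let the fingers close. It gives the time, the measured TCP pose, the force and the opening at its end, in the units of the state.
- manip.state(): the state, without advancing time (a new reading comes with each control period).
- manip.grab_frame(name): name is "scene" or "top" or "wrist"; returns the picture (400x640x3 uint8, red, green, blue); there is no depth.
- manip.camera_info(name): a dict with "intrinsics" (3x3 intrinsics, pixels), "extrinsics" (4x4, takes a point from world to camera coordinates). Camera axes: x right, y down, z forward; pixel columns grow to the right and rows downward; lengths in m; the calibration is good to about 2 mm. A picture is of the moment at which its call begins: read the wrist's pose just before it. camera_info takes no time and is no camera call; for the wrist camera it gives the pose at the moment of the call.
- manip.job_done(): hands the job in, once; it reports no verdict.
The state is a dict: "time": time; "joint_pos": joint angles; "joint_vel": joint speeds; "joint_efforts": joint torques, N m; "tool_pos": TCP position; "tool_rot": TCP orientation; "contact_force": force on the tool from outside, world axes, zero at the start; "ft_torque": the same for the moment, N m; "gripper_width": opening from 0.0 (shut) to 1.0 (fully open).
Only numpy, scipy, OpenCV 4.12 (cv2) and the standard library are available. Lean on these libraries where they do the work, as an engineer would, in place of code of your own. Each camera call takes 0.05 s, during which the arm holds its last target. There are 200 camera calls.

## Task

Two rack feet stand upturned on the bench. On the one whose orange bar nut still hangs above its washer, run that nut down clockwise and tighten it firmly by hand against the brass set nut so that the pair stays locked when you let go; the brass nut holds the levelling height and must not be dragged round by tightening too hard. Leave the other foot with the black nut, and everything else on the bench, as it is.

Things in the scene. Friction and masses are not known exactly. Their poses are not given: they have to be found in the camera images.
- lock_nut: ORANGE steel bar nut to run down on the foot's stud. Origin on the stud axis at the nut's underside, z up. Round flange 24 mm across, 8 mm high; above it, 8 to 36 mm over the origin, an upright grip bar 56 mm long (own x), 14 mm thick (y): grip its flat long faces at the axis, fingertips above the flange. Clockwise from above = down, 0.6 mm per rad; it moves no other way
- lock_nut_bar (a point): centre of the orange bar, on the stud axis 22 mm above the nut's underside. Feel: constant drag 0.15 N m either way (nylon ring), so it stays where it is left; starts 1.6 to 3.0 rad short of the washer. Once touching, torque climbs about 2 N m per rad. Right tightness: 0.35 to 0.55 N m of turning torque (0.25 at least; read at rest, up to 0.3 less); at 0.75 the brass nut turns
- washer: steel washer lying fixed on top of the brass set nut of the same foot, 27 mm across, 3 mm thick; origin on the stud axis at the centre of its underside, z up. The orange nut's underside ends on its top face
- set_nut (a joint): turn in rad of the brass hex set nut (32 mm over corners, 14 mm high, directly under the washer) about the stud, positive clockwise from above, 0 at the start. It must stay where it is; held only by thread friction of 0.75 N m
- foot: the upturned rack foot to be locked, fixed to the bench: grey steel plate 110 x 90 x 10 mm, square boss 44 mm wide up to 37 mm, steel stud 10 mm in diameter standing up from it to 116 mm above the bench. Origin at the centre of the plate's underside, on the stud axis and on the bench
- locked_foot: a second, equal foot, fixed to the bench, already locked with a BLACK bar nut that lies on its washer; origin as for foot. Not to be touched
- black_nut (a joint): turn in rad of the black bar nut of the locked foot, any value at the start, positive clockwise; it must be left alone
- spare_nut: loose brass hex nut lying on the bench between or near the feet, 32 mm over corners, 14 mm high; origin at its underside; bystander
- spare_washer: loose steel ring 30 mm across, 4 mm high, on the bench; bystander
- screwdriver: loose screwdriver with yellow handle; bystander
- spanner: loose steel spanner; bystander
- screw_jar: loose glass jar 60 mm across, 80 mm high; origin at its underside; bystander
- mug: loose blue mug 76 mm across, 90 mm high; origin at its underside; bystander
Mind the look-alikes: they are no part of the job. What is shaped like the foot but pink is not meant.

How it is judged:
At the end, for the whole second after the job is handed in: the orange nut is released, at rest and still clamps the washer and set nut with more than 7 N (which tightening to 0.25 N m or more leaves behind), and the brass set nut stands within 0.1 rad of where it was (contact force between lock_nut and washer above 7 N and value of joint set_nut between -0.1 and 0.1 rad and angular speed of lock_nut below 0.1 rad/s); the robot touches nothing.
It fails at once if the brass set nut is dragged round by more than 0.1 rad (value of joint set_nut above 0.1 rad or value of joint set_nut below -0.1 rad).
It fails at once if the black nut of the locked foot is pushed with more than 4 N (contact force between any of the arm, the fingers and black_nut above 4 N).
It fails at once if a bystander is moved by more than 20 mm (distance of any of spare_nut, spare_washer, screwdriver, spanner, screw_jar, mug from where it was at the start of the episode above 0.02 m).
It also fails if it takes over 61 s, if anything falls off the work surface, if the arm or the gripper's body presses on something with over 40 N, if the wrist force passes 120 N, or if a joint passes its speed limit or range.

## Working session

There is one attempt and no reset: what is moved stays moved. The work goes in short steps, Python scripts to look and compute and a tool call to move; the robot and the scene stay as the last step left them, time stands still between calls to the robot, and variables do not carry over. Pictures are saved under pics/ and viewed, on a budget of 10 in all, crops included, one or two more only if the job needs it, and the job is handed in when it is done.

Besides the shell and the picture viewer there is one more tool, called after "Call:" as a command line: name --pt "numbers of a row" for each row, then --argument value for the rest. carry_out: Moves the arm, as the interface text tells. Scaled input: -1 to 1 covers 0.4 m each way for a shift and 0.5 rad each way for a turn. Its arguments: {"type":"object","properties":{"moves":{"type":"array"}},"required":["moves"]}

```bash
mkdir -p pics; cat > h.py <<'E'
import numpy as np, cv2
from plant import manip
def snap(n,f):
    im=manip.grab_frame(n); cv2.imwrite(f'pics/{f}.png',im[:,:,::-1]); return im
def ray(n,u,v):
    c=manip.camera_info(n);K=np.array(c['intrinsics']);E=np.array(c['extrinsics'])
    R=E[:3,:3];o=-R.T@E[:3,3];d=R.T@np.linalg.solve(K,[u,v,1.]);return o,d
def atz(n,u,v,z):
    o,d=ray(n,u,v);return o+d*(z-o[2])/d[2]
def proj(n,p):
    c=manip.camera_info(n);E=np.array(c['extrinsics']);q=np.array(c['intrinsics'])@(E[:3,:3]@np.array(p)+E[:3,3]);return q[:2]/q[2]
E
python3 - <<'E'
from h import *
a=snap('top','top1');b=snap('scene','scene1')
print({k:np.round(v,3) for k,v in manip.state().items()})
for n in('top','scene','wrist'):print(n,np.round(ray(n,320,200),2))
E
```

```text
{'time': np.float64(0.1), 'joint_pos': array([ 1.204,  0.053,  1.614, -0.   ,  1.476, -0.119]), 'joint_vel': array([-0.001, -0.002, -0.002, -0.001, -0.001,  0.001]), 'joint_efforts': array([ 0.0000e+00, -3.9490e+01, -3.7136e+01, -0.0000e+00,  4.0000e-03,
       -0.0000e+00]), 'tool_pos': array([0.153, 0.605, 0.194]), 'tool_rot': array([-0.   ,  0.124,  0.992, -0.001]), 'contact_force': array([ 1.214, -0.271,  0.01 ]), 'ft_torque': array([-0.019, -0.014,  0.025]), 'gripper_width': np.float64(0.998)}
top [[ 0.29 -0.02  1.31]
 [ 0.19  0.   -0.98]]
scene [[ 1.45  0.45  0.96]
 [-0.67 -0.36 -0.65]]
wrist [[ 0.07  0.63  0.37]
 [ 0.31 -0.08 -0.95]]
```

View pics/top1.png

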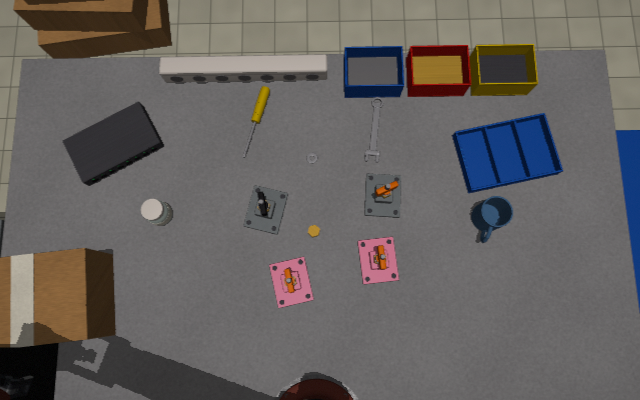

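View pics/scene1.png

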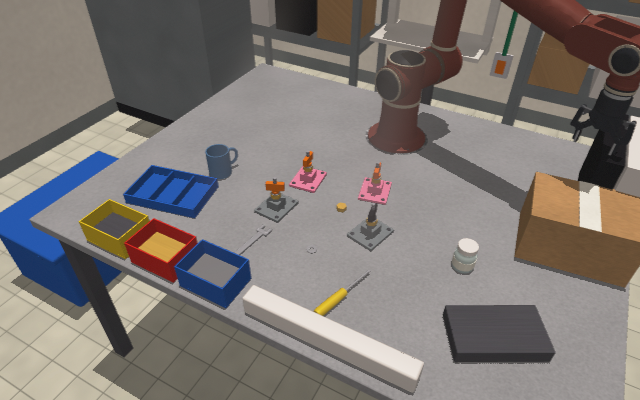

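Candidates in the top image are the grey foot with the orange nut (383,195), the black-nut foot (265,210), and pink feet at (291,282) and (379,260). The grey foot with the orange nut matches the description. One close crop will check it and measure it.

```bash
python3 - <<'E'
from h import *
a=cv2.imread('pics/top1.png')[160:230,350:420];b=cv2.imread('pics/scene1.png')[165:225,245:305]
cv2.imwrite('pics/crop1.png',np.hstack([cv2.resize(a,(400,400),interpolation=2),cv2.resize(b,(400,400),interpolation=2)]))
for uv in [(383,195),(265,210),(379,260),(291,282)]:print(uv,np.round(atz('top',*uv,0.01),3))
# orange blob
im=cv2.imread('pics/top1.png');h=cv2.cvtColor(im,cv2.COLOR_BGR2HSV)
m=cv2.inRange(h,(5,170,90),(18,255,255));m[:,:355]=0;m[:,410:]=0;m[:165]=0;m[225:]=0
ys,xs=np.nonzero(m);print(len(xs),xs.mean(),ys.mean());print(atz('top',xs.mean(),ys.mean(),.09))
E
```

```text
(383, 195) [ 0.554 -0.18   0.01 ]
(265, 210) [0.519 0.123 0.01 ]
(379, 260) [ 0.388 -0.163  0.01 ]
(291, 282) [0.337 0.057 0.01 ]
121 386.59504132231405 188.23140495867767
[ 0.55423906 -0.17904605  0.09      ]
```

View pics/crop1.png

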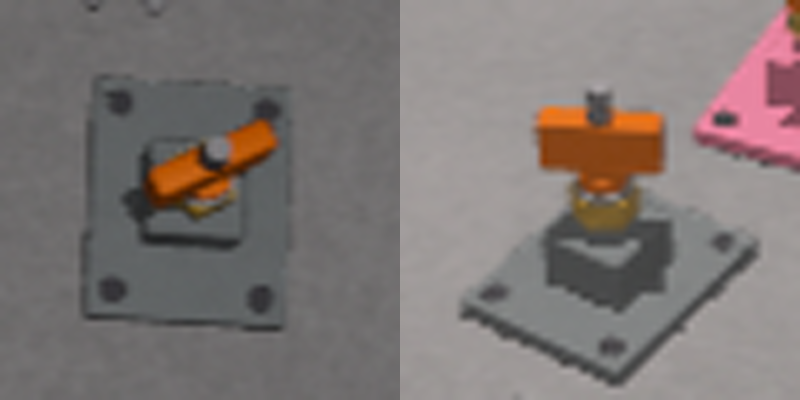

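The crop confirms it: a grey foot whose orange nut sits above a small gap, with the stud at about (0.554, -0.180). I'll lift and travel first.

Call:
carry_out --pt "1 0 0 -0.2 0 0 0" --pt "1 0 0 -0.2 0 0 0" --pt "1 -0.41 -0.47 -0.2 0 0 0.8" --pt "1 -0.41 -0.47 -0.2 0 0 0.8" --pt "1 -0.41 -0.47 -0.2 0 0 0.8" --pt "1 -0.41 -0.47 -0.2 0 0 0.8" --pt "1 -0.41 -0.47 -0.2 0 0 0.8" --pt "1 -0.41 -0.47 -0.2 0 0 0.8"

```text
time: 0.77
tool_pos: [0.2663, 0.3815, 0.2748]
tool_rot: [-0.0, 0.318, 0.948, -0.0]
contact_force: [-0.1, 0.6, 0.5]
gripper_width: 0.999
```

```bash
cat >> h.py <<'E'
from scipy.spatial.transform import Rotation as Ro
def delta(p,yaw):
    "normalised tool-frame shift to p, and turn to a down tool whose x axis has the world angle yaw (deg)"
    s=manip.state();R=Ro.from_quat(np.roll(s['tool_rot'],-1));d=R.inv().apply(np.array(p)-s['tool_pos'])/.4
    a=np.radians(yaw);T=np.array([[np.cos(a),np.sin(a),0],[np.sin(a),-np.cos(a),0],[0,0,-1]])
    rv=(R.inv()*Ro.from_matrix(T)).as_rotvec()/.5
    print('t',s['time'],'pos',np.round(s['tool_pos'],4),'w',round(float(s['gripper_width']),3),'F',np.round(s['contact_force'],2),'M',np.round(s['ft_torque'],3),'q',np.round(s['joint_pos'],3))
    print('shift',np.round(d,3),'turn',np.round(rv,3))
E
python3 -c "
from h import *
delta((.554,-.18,.25),112)
im=cv2.imread('pics/top1.png');h=cv2.cvtColor(im,cv2.COLOR_BGR2HSV)
m=cv2.inRange(h,(5,170,90),(18,255,255));m[:,:355]=0;m[:,410:]=0;m[:165]=0;m[225:]=0
ys,xs=np.nonzero(m);P=np.array([atz('top',u,v,.09)[:2] for u,v in zip(xs,ys)]);w,V=np.linalg.eigh(np.cov(P.T));print(np.degrees(np.arctan2(V[1,1],V[0,1])))
"
```

```text
t 0.7667 pos [0.2663 0.3815 0.2748] w 0.999 F [-0.14  0.65  0.46] M [ 0.049 -0.005  0.015] q [ 0.801 -0.375  1.863 -0.     1.655 -0.122]
shift [-1.42  -0.686  0.063] turn [-1.00e-03  1.00e-03  1.08e+00]
115.86890001953441
```

Call:
carry_out --pt "1 -0.71 -0.34 0 0 0 0.5" --pt "1 -0.71 -0.34 0 0 0 0.5" --pt "1 -0.71 -0.34 0 0 0 0.5" --pt "1 -0.71 -0.34 0 0 0 0.5" --pt "1 -0.71 -0.34 0 0 0 0.5" --pt "1 -0.71 -0.34 0 0 0 0.5" --pt "1 -0.71 -0.34 0 0 0 0.5" --pt "1 -0.71 -0.34 0 0 0 0.5"

```text
time: 1.43
tool_pos: [0.4114, 0.1002, 0.2749]
tool_rot: [0.0, 0.436, 0.9, -0.001]
contact_force: [-1.2, -0.1, -0.1]
gripper_width: 1.0
```

```bash
python3 -c "
from h import *
delta((.554,-.18,.22),114)"
```

```text
t 1.4333 pos [0.4114 0.1002 0.2749] w 1.0 F [-1.19 -0.12 -0.07] M [0.049 0.002 0.008] q [ 6.400e-02 -4.880e-01  1.943e+00 -1.000e-03  1.687e+00 -6.060e-01]
shift [-0.77  -0.155  0.138] turn [-0.001  0.002  0.501]
```

Call:
carry_out --pt "1 -0.77 -0.155 0.13 0 0 0.5" --pt "1 -0.77 -0.155 0.13 0 0 0.5" --pt "1 -0.77 -0.155 0.13 0 0 0.5" --pt "1 -0.77 -0.155 0.13 0 0 0.5" --pt "1 -0.77 -0.155 0.13 0 0 0.5" --pt "1 -0.77 -0.155 0.13 0 0 0.5" --pt "1 -0.77 -0.155 0.13 0 0 0.5" --pt "1 -0.77 -0.155 0.13 0 0 0.5"

```text
time: 2.1
tool_pos: [0.5543, -0.1791, 0.2216]
tool_rot: [-0.001, 0.544, 0.839, -0.0]
contact_force: [-0.0, -0.3, -0.3]
gripper_width: 1.003
```

Call:
carry_out --pt "1 0 0 0 0 0 0" --pt "1 0 0 0 0 0 0"

```text
time: 2.27
tool_pos: [0.5536, -0.1768, 0.2218]
tool_rot: [-0.002, 0.544, 0.839, -0.0]
contact_force: [-0.5, -0.6, -0.3]
gripper_width: 1.0
```

```bash
python3 -c "
from h import *
delta((.554,-.18,.068),114)
snap('wrist','w1')
print(proj('wrist',(.554,-.18,.116)),proj('wrist',(.554,-.18,.091)))"
```

```text
t 2.2667 pos [ 0.5536 -0.1768  0.2218] w 1.0 F [-0.49 -0.64 -0.26] M [-0.036  0.033  0.057] q [-0.437 -0.063  1.684  0.     1.523 -0.858]
shift [-0.009 -0.002  0.384] turn [-0.004 -0.005  0.004]
[319.56305968 191.92488689] [319.61098111 185.00367159]
```

View pics/w1.png

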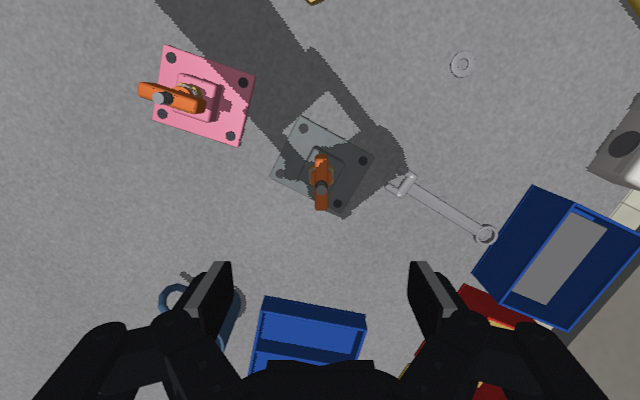

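The wrist view shows the bar upright at column ~320, between the fingers, with the stud top near (321,187). I'll get closer before refining.

Call:
carry_out --pt "1 -0.007 0 0.15 0 0 0" --pt "1 -0.007 0 0.15 0 0 0" --pt "1 -0.007 0 0.15 0 0 0" --pt "1 -0.007 0 0.15 0 0 0"

```text
time: 2.65
tool_pos: [0.5543, -0.177, 0.1628]
tool_rot: [-0.001, 0.542, 0.84, -0.0]
contact_force: [0.9, -0.8, 0.2]
gripper_width: 0.999
```

```bash
python3 -c "
from h import *
delta((.554,-.18,.068),114)
im=snap('wrist','w2')
print(proj('wrist',(.554,-.18,.116)),proj('wrist',(.554,-.18,.091)))
cv2.imwrite('pics/w2c.png',cv2.resize(im[100:260,240:400,::-1],(640,640)[:2],interpolation=2)[:600])"
```

```text
t 2.65 pos [ 0.5543 -0.177   0.1628] w 0.999 F [ 0.93 -0.78  0.22] M [ 0.065  0.042 -0.016] q [-0.437 -0.025  1.747  0.     1.422 -0.861]
shift [-0.007 -0.004  0.237] turn [-0.003 -0.003  0.011]
[318.0736994  210.14031081] [318.20737216 200.07493642]
```

View pics/w2c.png

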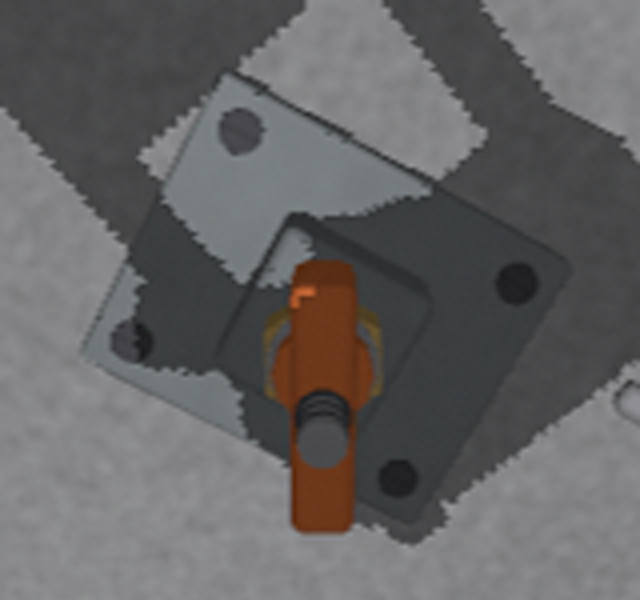

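Stud top is at wrist pixel (320.7,210.5) and the bar is aligned with tool x. Now to work out the position.

```bash
python3 -c "
from h import *
p=atz('wrist',320.7,210.5,.116);print(p)
delta((p[0],p[1],.068),114.3)
o,d=ray('wrist',320,0);print(d, ray('wrist',320,400)[1])"
```

```text
[ 0.55601908 -0.17942259  0.116     ]
t 2.7 pos [ 0.5555 -0.1776  0.1647] w 0.999 F [-0.26 -0.65 -0.74] M [ 0.015  0.004 -0.013] q [-0.437 -0.026  1.744  0.     1.422 -0.861]
shift [-0.004 -0.001  0.242] turn [0.002 0.002 0.   ]
[-0.12224703  0.27442413 -1.15876775] [ 0.38648027 -0.85351626 -0.73725749]
```

Call:
carry_out --pt "1 -0.004 -0.001 0.12 0 0 0" --pt "1 -0.004 -0.001 0.2 0 0 0" --pt "1 -0.004 -0.001 0.24 0 0 0" --pt "1 -0.004 -0.001 0.24 0 0 0" --pt "1 -0.004 -0.001 0.24 0 0 0"

```text
time: 3.12
tool_pos: [0.5564, -0.1801, 0.0691]
tool_rot: [0.001, 0.543, 0.84, 0.0]
contact_force: [0.4, 0.2, 0.4]
gripper_width: 1.001
```

```bash
python3 -c "
from h import *
for i in range(3):
  delta((.5560,-.1794,.068),114.3);snap('wrist','w3')
"
```

```text
t 3.1167 pos [ 0.5564 -0.1801  0.0691] w 1.001 F [0.41 0.25 0.37] M [ 0.01  -0.003 -0.003] q [-0.44   0.068  1.816  0.     1.256 -0.864]
shift [ 0.002 -0.     0.003] turn [ 0.002  0.003 -0.001]
t 3.1667 pos [ 0.5575 -0.1806  0.0706] w 1.0 F [-0.05  0.11  0.66] M [-0.003 -0.006 -0.048] q [-0.44   0.067  1.815  0.     1.256 -0.864]
shift [ 0.004 -0.002  0.006] turn [ 0.006  0.007 -0.001]
t 3.2167 pos [ 0.558  -0.181   0.0713] w 0.997 F [0.59 1.04 0.82] M [-0.029  0.004 -0.029] q [-0.44   0.066  1.814  0.     1.255 -0.864]
shift [ 0.006 -0.003  0.008] turn [ 0.008  0.009 -0.001]
```

View pics/w3.png

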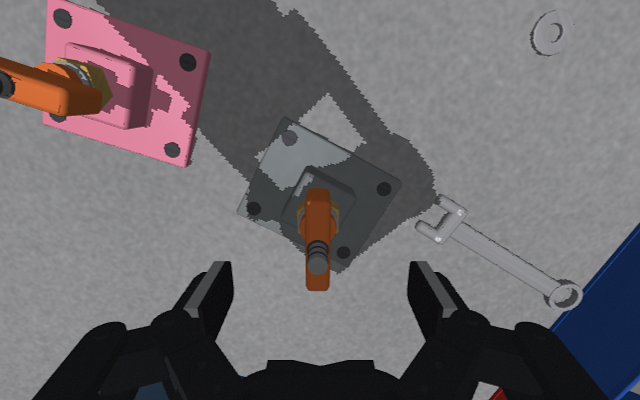

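```bash
python3 -c "
from h import *
s=manip.state();print(atz('wrist',317.3,266,.116));delta((.556,-.1794,.068),114.3)
R=Ro.from_quat(np.roll(s['tool_rot'],-1)).as_matrix();t=s['tool_pos']
for k in (0,.019,.047,.054):print(k,proj('wrist',t-R[:,2]*k))
"
```

```text
[ 0.55418778 -0.17847937  0.116     ]
t 3.2667 pos [ 0.558  -0.181   0.0713] w 1.001 F [ 0.13 -0.44  0.48] M [-0.039  0.     0.029] q [-0.441  0.066  1.814  0.     1.255 -0.864]
shift [ 0.006 -0.003  0.008] turn [ 0.008  0.009 -0.002]
0 [321.40414928 234.50895138]
0.019 [321.5565346  248.40609433]
0.047 [321.84731183 274.924218  ]
0.054 [321.93669952 283.07614148]
```

Call:
carry_out --pt "1 0.007 -0.004 0.008 0.006 0.006 0" --pt "1 0.007 -0.004 0.008 0.006 0.006 0" --pt "0.1 0.007 -0.004 0.008 0.006 0.006 0" --pt "0.1 0.007 -0.004 0.008 0.006 0.006 0" --pt "0.1 0.007 -0.004 0.008 0.006 0.006 0" --pt "0.1 0.007 -0.004 0.008 0.006 0.006 0" --pt "0.1 0.007 -0.004 0.008 0.006 0.006 0" --pt "0.1 0.007 -0.004 0.008 0.006 0.006 0"

```text
time: 3.93
tool_pos: [0.5531, -0.1781, 0.0641]
tool_rot: [-0.002, 0.543, 0.84, -0.0]
contact_force: [10.6, 4.7, 0.5]
gripper_width: 0.144
```

Call:
carry_out --pt "0 0 0 0 0 0 0" --pt "0 0 0 0 0 0 0" --pt "0 0 0 0 0 0 0" --pt "0 0 0 0 0 0 0"

```text
time: 4.27
tool_pos: [0.5546, -0.1774, 0.0644]
tool_rot: [-0.001, 0.543, 0.84, 0.001]
contact_force: [5.4, 2.8, -2.5]
gripper_width: 0.08
```

```bash
python3 -c "
from h import *
delta((.555,-.179,.068),114.3);snap('wrist','w4')
"
```

```text
t 4.2667 pos [ 0.5546 -0.1774  0.0644] w 0.08 F [ 5.43  2.79 -2.5 ] M [ 0.364 -0.835  0.017] q [-0.439  0.069  1.823  0.003  1.25  -0.863]
shift [-0.004 -0.001 -0.009] turn [ 0.002 -0.005 -0.002]
```

View pics/w4.png

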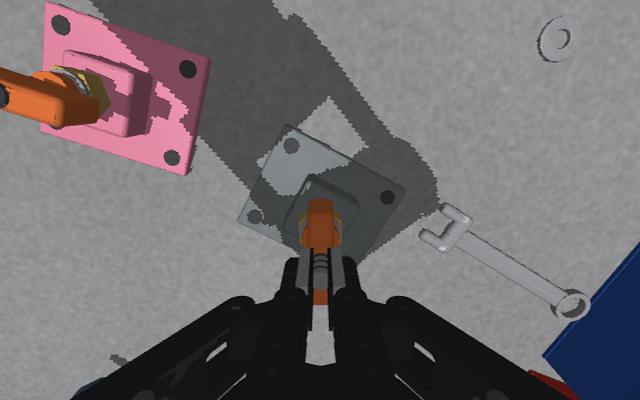

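The pads are on the bar, with the stud between them around (320,262). There is a small side load, so I'll nudge y and start turning.

Call:
carry_out --pt "0 0 0.002 0 0 0 0" --pt "0 0 0.002 0 0 0 0.2" --pt "0 0 0.002 0 0 0 0.4" --pt "0 0 0.002 0 0 0 0.6" --pt "0 0 0.002 0.001 0 0 0.8" --pt "0 0 0.002 0.001 0 0 0.8"

```text
time: 4.82
tool_pos: [0.5548, -0.1757, 0.0644]
tool_rot: [-0.003, 0.7, 0.714, 0.001]
contact_force: [3.1, 7.0, 1.8]
gripper_width: 0.081
```

```bash
python3 -c "
from h import *
delta((.555,-.179,.0642),114.3-22.9);snap('wrist','w5')
"
```

```text
t 4.8167 pos [ 0.5548 -0.1757  0.0644] w 0.081 F [3.14 6.97 1.76] M [ 1.18  -0.599  0.065] q [-0.437  0.07   1.822  0.005  1.253 -0.459]
shift [-0.008  0.     0.   ] turn [-0.003 -0.011 -0.009]
```

View pics/w5.png

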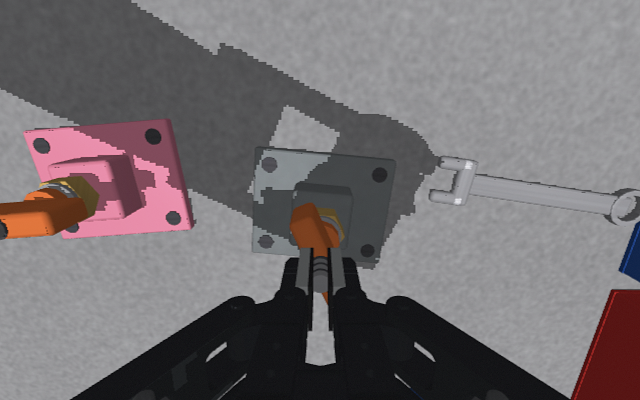

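The plate turned 23° in this view but the bar stayed behind, skewed at (315,230). The fingers are slipping, so I need a side view of what they hold.

```bash
python3 - <<'E'
from h import *
s=manip.state();t=s['tool_pos']
im=manip.grab_frame('scene');u,v=proj('scene',(.555,-.179,.09)).astype(int)
print(u,v,[np.round(proj('scene',(.555,-.179,z))-[u-30,v-35],1).tolist() for z in(.054,.064,.083,.091,.116)])
a=im[v-35:v+25,u-30:u+30,::-1]
b=cv2.imread('pics/w5.png')[190:310,260:380]
cv2.imwrite('pics/c5.png',np.hstack([cv2.resize(a,(400,400),interpolation=2),cv2.resize(b,(400,400),interpolation=2)]))
for z in(.064,.083,.091,.1,.116):print(z,proj('wrist',(t[0],t[1],z)))
E
```

```text
274 184 [[31.6, 44.5], [31.4, 42.0], [31.0, 37.1], [30.9, 35.0], [30.4, 28.3]]
0.064 [321.43889911 233.81433926]
0.083 [321.56147354 247.45480268]
0.091 [321.62085938 254.06344336]
0.1 [321.694341   262.24070716]
0.116 [321.84615257 279.13477082]
```

View pics/c5.png

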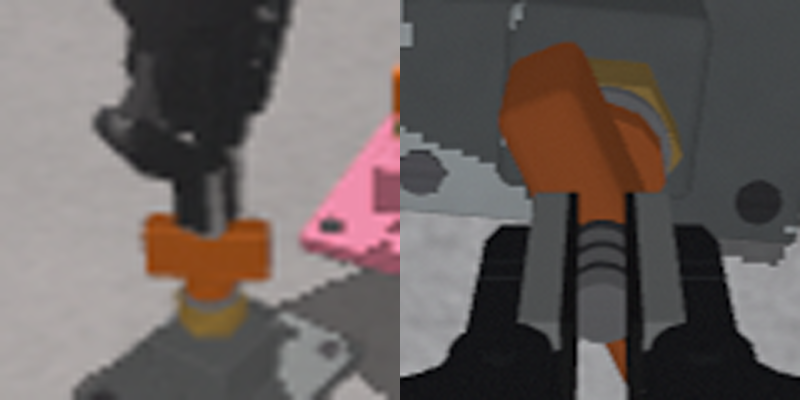

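The side view shows the tips just above the bar top, gripping the stud. The real tips sit about 20 mm or more behind what I assumed. I'll open, turn back and go lower. At TCP 0.050 the gripper body stays at about 0.123, which still clears the 0.116 stud.

Call:
carry_out --pt "1 0 0 0 0 0 0" --pt "1 0 0 0 0 0 0" --pt "1 0 0 0 0 0 0" --pt "1 0 0 0 0 0 0" --pt "1 0 0 0 0 0 -0.4" --pt "1 0 0 0 0 0 -0.8" --pt "1 0 0 0 0 0 -0.8" --pt "1 0 0 0 0 0 -0.8"

```text
time: 5.58
tool_pos: [0.5534, -0.1782, 0.0637]
tool_rot: [-0.002, 0.541, 0.841, -0.001]
contact_force: [-0.6, -0.3, -0.4]
gripper_width: 1.002
```

```bash
python3 -c "
from h import *
delta((.5548,-.1782,.050),114.3)
im=snap('wrist','w6')
h=cv2.cvtColor(im[:,:,::-1].copy(),cv2.COLOR_BGR2HSV);m=cv2.inRange(h,(5,170,60),(18,255,255));m[:,:270]=0;m[:,370:]=0
for r in range(180,300,12):
  x=np.nonzero(m[r])[0]
  if len(x):print(r,x.min(),x.max())
delta((.5548,-.1782,.050),114.3)
"
```

```text
t 5.5833 pos [ 0.5534 -0.1782  0.0637] w 1.002 F [-0.59 -0.33 -0.4 ] M [-0.014  0.013 -0.022] q [-4.390e-01  7.000e-02  1.823e+00 -1.000e-03  1.253e+00 -8.660e-01]
shift [-0.002  0.003  0.034] turn [-0.007 -0.006  0.006]
204 312 334
216 310 336
228 307 338
240 304 340
252 311 335
276 311 334
288 311 333
t 5.6333 pos [ 0.5534 -0.1781  0.0637] w 1.002 F [0.17 0.43 0.12] M [ 0.001 -0.016  0.033] q [-4.390e-01  7.000e-02  1.823e+00 -1.000e-03  1.253e+00 -8.640e-01]
shift [-0.002  0.003  0.034] turn [-0.007 -0.006  0.002]
```

The bar is still upright and unmoved. Lowering slowly.

Call:
carry_out --pt "1 -0.002 0.002 0.015 -0.005 -0.005 0.002" --pt "1 -0.002 0.002 0.03 -0.005 -0.005 0.002" --pt "1 -0.002 0.002 0.034 -0.005 -0.005 0.002" --pt "1 -0.002 0.002 0.034 -0.005 -0.005 0.002"

```text
time: 5.97
tool_pos: [0.5536, -0.1779, 0.0487]
tool_rot: [-0.002, 0.544, 0.839, -0.0]
contact_force: [-0.2, 1.0, 0.1]
gripper_width: 0.999
```

Call:
carry_out --pt "0 0 0 0 0 0 0" --pt "0 0 0 0 0 0 0" --pt "0 0 0 0 0 0 0" --pt "0 0 0 0 0 0 0" --pt "0 0 0 0 0 0 0" --pt "0 0 0 0 0 0 0" --pt "0 0 0 0 0 0 0" --pt "0 0 0 0 0 0 0"

```text
time: 6.63
tool_pos: [0.5549, -0.1782, 0.0506]
tool_rot: [-0.0, 0.543, 0.839, 0.0]
contact_force: [-0.2, 0.9, 2.3]
gripper_width: 0.142
```

```bash
python3 -c "
from h import *
delta((.5548,-.1782,.050),114.3)
a=snap('wrist','w7');im=manip.grab_frame('scene')
a=a[190:310,260:380];b=im[149:209,244:304]
cv2.imwrite('pics/c7.png',np.hstack([cv2.resize(b,(400,400),interpolation=2),cv2.resize(a,(400,400),interpolation=2)])[:,:,::-1])
delta((.5548,-.1782,.050),114.3)
"
```

```text
t 6.6333 pos [ 0.5549 -0.1782  0.0506] w 0.142 F [-0.18  0.93  2.31] M [ 0.101  0.039 -0.045] q [-0.439  0.086  1.83   0.     1.225 -0.86 ]
shift [ 0.    -0.     0.002] turn [ 0.    -0.    -0.004]
t 6.7333 pos [ 0.5549 -0.1782  0.0506] w 0.142 F [0.02 1.06 2.84] M [ 0.117 -0.011  0.011] q [-0.438  0.086  1.83   0.     1.225 -0.861]
shift [ 0.    -0.     0.002] turn [ 0.    -0.    -0.004]
```

View pics/c7.png

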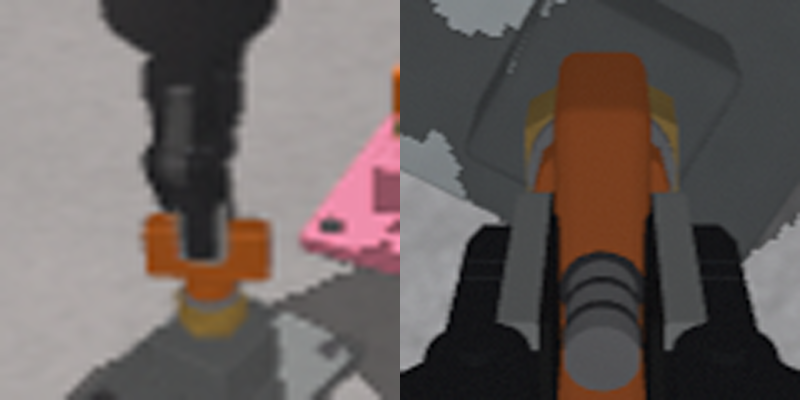

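Now the pads hold the bar's long faces: width is 0.142, the tips are above the flange, and the stud is centred. 1.5 rad is safe before any contact.

Call:
carry_out --pt "0 0 0 0 0 0 0.2" --pt "0 0 0 0 0 0 0.4" --pt "0 0 0 0 0 0 0.6" --pt "0 0 0 0.0005 0 0 0.8" --pt "0 0 0 0.0008 0 0 1"

```text
time: 7.15
tool_pos: [0.555, -0.1782, 0.0503]
tool_rot: [-0.0, 0.735, 0.678, -0.0]
contact_force: [-0.3, 1.2, 2.8]
gripper_width: 0.143
```

```bash
python3 -c "
from h import *
delta((.5549,-.1782,.050),114.3-28.6)"
```

```text
t 7.15 pos [ 0.555  -0.1782  0.0503] w 0.143 F [-0.3   1.2   2.76] M [0.17  0.065 0.262] q [-0.438  0.087  1.83  -0.     1.225 -0.356]
shift [ 0.    -0.     0.001] turn [-0.    -0.    -0.014]
```

Call:
carry_out --pt "0 0 0 0 0 0 0.2" --pt "0 0 0 0 0 0 0.4" --pt "0 0 0 0 0 0 0.6" --pt "0 0 0 0.0005 0 0 0.8" --pt "0 0 0 0.0008 0 0 1"

```text
time: 7.57
tool_pos: [0.555, -0.1782, 0.05]
tool_rot: [-0.0, 0.88, 0.474, -0.0]
contact_force: [0.4, 2.0, 3.5]
gripper_width: 0.139
```

```bash
python3 -c "
from h import *
delta((.5549,-.1782,.050),114.3-57.3)"
```

```text
t 7.5667 pos [ 0.555  -0.1782  0.05  ] w 0.139 F [0.38 2.03 3.47] M [0.245 0.053 0.289] q [-0.438  0.087  1.83   0.     1.224  0.144]
shift [-0. -0.  0.] turn [-0.    -0.    -0.012]
```

Call:
carry_out --pt "0 0 0 0 0 0 0.2" --pt "0 0 0 0 0 0 0.4" --pt "0 0 0 0 0 0 0.6" --pt "0 0 0 0.0005 0 0 0.8" --pt "0 0 0 0.0008 0 0 0.9"

```text
time: 7.98
tool_pos: [0.555, -0.1782, 0.0497]
tool_rot: [-0.0, 0.964, 0.266, 0.0]
contact_force: [0.4, 1.5, 3.5]
gripper_width: 0.142
```

```bash
python3 -c "
from h import *
delta((.5549,-.1782,.050),114.3-83.1);delta((.5549,-.1782,.050),114.3-83.1);snap('wrist','w8')
delta((.5549,-.1782,.050),114.3-83.1)"
```

```text
t 7.9833 pos [ 0.555  -0.1782  0.0497] w 0.142 F [0.45 1.47 3.53] M [0.251 0.066 0.202] q [-0.438  0.088  1.831  0.     1.223  0.593]
shift [-0.    -0.    -0.001] turn [-0.   -0.   -0.01]
t 7.9833 pos [ 0.555  -0.1782  0.0497] w 0.142 F [0.45 1.47 3.53] M [0.251 0.066 0.202] q [-0.438  0.088  1.831  0.     1.223  0.593]
shift [-0.    -0.    -0.001] turn [-0.   -0.   -0.01]
t 8.0333 pos [ 0.555  -0.1782  0.0498] w 0.139 F [-0.68  0.45  3.96] M [ 0.248  0.019 -0.019] q [-0.438  0.088  1.831  0.     1.223  0.593]
shift [-0.    -0.    -0.001] turn [-0.    -0.    -0.011]
```

View pics/w8.png

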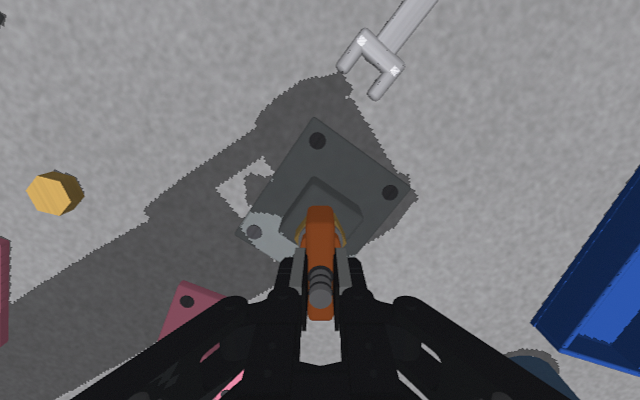

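The bar has followed the tool 1.45 rad. From here I'll use short, slow steps and read torque after each one.

Call:
carry_out --pt "0 0 0 0 0 0 0.1" --pt "0 0 0 0 0 0 0.2" --pt "0 0 0 0.0002 0 0 0.3"

```text
time: 8.28
tool_pos: [0.555, -0.1782, 0.0497]
tool_rot: [-0.0, 0.981, 0.195, 0.0]
contact_force: [0.4, 0.7, 3.1]
gripper_width: 0.143
```

```bash
cat > r.py <<'E'
from h import *
s=manip.state();R=Ro.from_quat(np.roll(s['tool_rot'],-1)).as_matrix()
print(round(float(s['time']),2),'turned',round(114.3*np.pi/180-np.arctan2(R[1,0],R[0,0]),3)%6.283,'M',np.round(s['ft_torque'],3),'F',np.round(s['contact_force'],1),'w',round(float(s['gripper_width']),3),'z',round(float(s['tool_pos'][2]),4),'q6',round(float(s['joint_pos'][5]),3),'tau6',round(float(s['joint_efforts'][5]),3))
E
python3 r.py
```

```text
8.28 turned 1.603 M [ 0.237 -0.029  0.185] F [0.4 0.7 3.1] w 0.143 z 0.0497 q6 0.74 tau6 -0.3
```

Call:
carry_out --pt "0 0 0 0 0 0 0.1" --pt "0 0 0 0.0002 0 0 0.2"

```text
time: 8.45
tool_pos: [0.555, -0.1782, 0.0496]
tool_rot: [-0.0, 0.989, 0.146, 0.0]
contact_force: [0.2, 1.2, 3.5]
gripper_width: 0.143
```

```bash
python3 r.py
```

```text
8.45 turned 1.703 M [0.25  0.012 0.232] F [0.2 1.2 3.5] w 0.143 z 0.0496 q6 0.84 tau6 -0.299
```

Call:
carry_out --pt "0 0 0 0 0 0 0.1" --pt "0 0 0 0 0 0 0.2" --pt "0 0 0 0.0002 0 0 0.3"

```text
time: 8.7
tool_pos: [0.555, -0.1782, 0.0495]
tool_rot: [-0.0, 0.997, 0.071, 0.0]
contact_force: [-0.4, 1.1, 3.3]
gripper_width: 0.14
```

```bash
python3 r.py
```

```text
8.7 turned 1.853 M [ 0.269 -0.058  0.152] F [-0.4  1.1  3.3] w 0.14 z 0.0495 q6 0.99 tau6 -0.299
```

Call:
carry_out --pt "0 0 0 0 0 0 0.1" --pt "0 0 0 0 0 0 0.2" --pt "0 0 0 0.0002 0 0 0.3"

```text
time: 8.95
tool_pos: [0.5551, -0.1781, 0.0494]
tool_rot: [-0.0, 1.0, -0.004, 0.0]
contact_force: [1.1, 0.8, 2.0]
gripper_width: 0.14
```

```bash
python3 r.py
```

```text
8.95 turned 2.003 M [ 0.259 -0.014  0.222] F [1.1 0.8 2. ] w 0.14 z 0.0494 q6 1.14 tau6 -0.255
```

Call:
carry_out --pt "0 0 0 0 0 0 0.1" --pt "0 0 0 0 0 0 0.2" --pt "0 0 0 0.0002 0 0 0.3"

```text
time: 9.2
tool_pos: [0.5551, -0.178, 0.0493]
tool_rot: [-0.0, 0.997, -0.078, 0.0]
contact_force: [0.3, 2.2, 4.0]
gripper_width: 0.145
```

```bash
python3 r.py
```

```text
9.2 turned 2.152 M [ 0.415 -0.077  0.473] F [0.3 2.2 4. ] w 0.145 z 0.0493 q6 1.289 tau6 -0.001
```

Contact: torque jumped to 0.47. I'll hold and average several readings before deciding on more.

Call:
carry_out --pt "0 0 0 0 0 0 0" --pt "0 0 0 0 0 0 0"

```text
time: 9.37
tool_pos: [0.5551, -0.178, 0.0494]
tool_rot: [-0.0, 0.997, -0.077, 0.0]
contact_force: [0.9, 3.1, 4.5]
gripper_width: 0.144
```

```bash
python3 r.py; python3 -c "
from h import *
M=[]
for i in range(8): manip.grab_frame('top');M.append(manip.state()['ft_torque'][2])
print(np.round(M,3),np.mean(M))"; python3 r.py
```

```text
9.37 turned 2.15 M [ 0.48  -0.045  0.272] F [0.9 3.1 4.5] w 0.144 z 0.0494 q6 1.287 tau6 0.279
[0.224 0.296 0.369 0.304 0.278 0.331 0.292 0.335] 0.30365141620998914
9.77 turned 2.151 M [ 0.607 -0.107  0.335] F [1.5 4.4 5.6] w 0.145 z 0.0494 q6 1.289 tau6 0.321
```

The rest torque is 0.30 N m against about 0 before contact, and the moving torque was about 0.45. Both fall inside the target window, so I'll release and retreat straight up.

Call:
carry_out --pt "1 0 0 0 0 0 0" --pt "1 0 0 0 0 0 0" --pt "1 0 0 0 0 0 0" --pt "1 0 0 0 0 0 0" --pt "1 0 0 0 0 0 0" --pt "1 0 0 0 0 0 0"

```text
time: 10.27
tool_pos: [0.5544, -0.1783, 0.0485]
tool_rot: [-0.0, 0.997, -0.079, -0.001]
contact_force: [0.1, -0.7, 0.0]
gripper_width: 0.967
```

Call:
carry_out --pt "1 0 0 -0.04 0 0 0" --pt "1 0 0 -0.12 0 0 0" --pt "1 0 0 -0.2 0 0 0" --pt "1 0 0 -0.28 0 0 0" --pt "1 0 0 -0.28 0 0 0" --pt "1 0 0 -0.28 0 0 0"

```text
time: 10.77
tool_pos: [0.5565, -0.1791, 0.1642]
tool_rot: [0.001, 0.997, -0.079, 0.002]
contact_force: [-0.3, 0.1, 0.0]
gripper_width: 0.999
```

```bash
python3 r.py; python3 -c "
from h import *
a=snap('wrist','w9');im=manip.grab_frame('scene')
u,v=proj('wrist',(.555,-.178,.09)).astype(int);a=a[max(0,v-60):v+60,u-60:u+60];b=im[149:209,244:304]
cv2.imwrite('pics/c9.png',np.hstack([cv2.resize(b,(400,400),interpolation=2),cv2.resize(a,(400,400),interpolation=2)])[:,:,::-1])"
```

```text
10.77 turned 2.152 M [-0.014  0.013 -0.035] F [-0.3  0.1  0. ] w 0.999 z 0.1642 q6 1.289 tau6 0.0
```

View pics/c9.png

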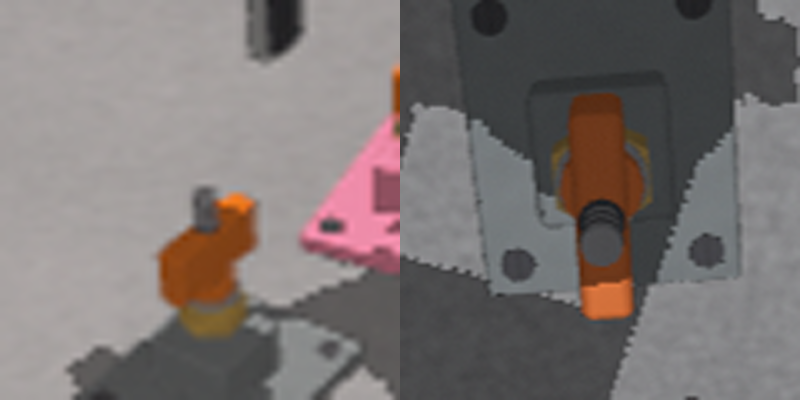

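```bash
python3 -c "
from plant import manip
print(manip.job_done())"
```

```text
the job is handed in; nothing more can be done
None
```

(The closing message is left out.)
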